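# Grade an oyster shell on the click-stop sizing gauge

### The job

Grade the oyster shell that lies on the sizing gauge. With the fingertips, push it along the deck until it is fully home against the head stop, then push the cursor along its rail towards the shell and let it click into the last notch it can reach without touching the shell, and leave it clicked in there. Do not lift or tip the shell, never let the cursor touch it, and leave the shell waiting on the plank and the other things on the bench alone.

Things in the scene. Friction and masses are not known exactly. Their poses are not given: they have to be found in the camera images.
- size_gauge: Sizing gauge, fixed on the table: a grey deck 170 mm wide (x), 380 mm long (y), 18 mm thick. Origin in the plane of its underside (table top), z up; the deck spans x -90 to +80 mm, y -210 to +170 mm, its top at z = 18 mm. Head stop at the +y end, notched rail along the +x edge, cursor coming from the -y end.
- stop_face (a point): Foot of the head stop's flat face, at x -20, y +150, z 18 mm of the gauge's frame, axes as the gauge's. The head stop is an aluminium bar across the deck, 138 mm wide (x), 16 mm thick, 26 mm high above the deck; its face looks to -y of the gauge.
- rail_top (a point): Top of the aluminium rail at x 64, y 0, z 36 mm of the gauge's frame. The rail is 24 mm wide and runs along y over the whole deck. Its top is smooth but for six V notches 15 mm apart; at them the gap between head stop and cursor is 157, 142, 127, 112, 97, 82 mm. A long black line across the deck marks each of these gaps; short ticks are 5 mm apart.
- cursor_slide (a joint): Slide of the steel cursor, in m: 0 parked at the -y end, growing to 0.195 towards the head stop. Gap to the head stop = 0.270 - value; notches at 0.113, 0.128, 0.143, 0.158, 0.173, 0.188. About 1 to 2 N moves it on the smooth rail, 6 to 12 N out of a notch; let go within 3 mm of a notch's middle it pulls itself in. It stays where left.
- click_pin (a joint): Height of the cursor's sprung click pin, in m: 0 while its ball rides on the smooth rail top, about -0.0028 once it has dropped fully into a notch. Its round black knob, 16 mm wide, stands on the carriage, top about 76 mm above the table.
- cursor: The steel cursor. Its blade lies across the deck from x -88 to +48 mm of the gauge's frame, from 2 to 32 mm above the deck. Axes as the gauge's; origin at table height below the gauge's y axis, in the plane of the measuring face (it looks to +y). Over the rail (x 44 to 84 mm) the carriage reaches 44 mm to -y of that face, up to 63 mm above the table.
- cursor_pad (a point): Middle of the ribbed black thumb pad on the blade's -y side: the place to push. The pad is an upright face looking to -y of the gauge, 60 mm wide and 26 mm high; its middle is 35 mm above the table (17 mm above the deck), at x -30 mm of the gauge's frame, 11 mm to -y of the measuring face. Moves with the cursor.
- shell_a: Oyster shell half, hollow pearly side up on a rounded underside, 93 x 107 x 16 mm, long way along its y, 55 g. Origin at the middle of its underside. On the gauge it lies long way along the deck (within 0.6 rad): 101 to 108 mm along it, edge 46 to 56 mm from the origin; rim 7 to 16 mm high. This shell or shell_b is on the gauge (origin at z = 18 mm); the other waits on the plank.
- shell_b: Oyster shell half, rough brown domed side up, rim low (0 to 5 mm above what it lies on), 98 x 120 x 17 mm, the long way along its y, 55 g. Origin at the middle of its underside. On the gauge it lies long way along the deck: 115 to 121 mm along it, edge 57 to 61 mm from the origin. Either it or shell_a is on the gauge.
- plank: Dark wet pine plank, 255 x 99 x 18 mm, fixed, to the right of the gauge; on it the waiting shell and a small dark wooden pad. Origin at the middle of its underside, long way along its x.
- spare_shell: A third, pearly shell half, 91 x 96 x 15 mm, on the table to the left. Not to be moved. Origin at the middle of its underside.
- dish: Glass dish, 90 mm wide, 62 mm high, behind the gauge. Not to be moved. Origin at the middle of its underside.
- brush: Wooden scrub brush, bristles up, 66 x 138 x 51 mm, behind the gauge. Not to be moved. Origin at the middle of its underside.
- pad: Dark wooden pad, 58 x 92 x 13 mm, on the plank. Not to be moved. Origin at the middle of its underside.
- tweezers: Steel tweezers, 138 mm long, 9 mm high, lying on the table right of the gauge. Not to be moved. Origin at the middle of its underside.
- knife: Scalpel, 152 mm long, 8 mm high, lying on the table left of the gauge. Not to be moved. Origin at the middle of its underside.

How it is judged:
By the outcome, as a careful person would: the job done as asked, in the order asked, and still so for the second after the job is handed in, with the robot touching nothing.
It also fails if it takes over 54 s, if anything falls off the work surface, if the arm or the gripper's body presses on something with over 40 N, if the wrist force passes 120 N, or if a joint passes its speed limit or range.

### The arm

A 6-joint arm with a two-finger parallel gripper is mounted at the origin on a cart in front of the work surface, level with it; the furniture and walls round the work are solid. World frame = base frame: x ahead of the robot, y to its left, z up, the work surface at z = 0. Lengths are in m, angles in degrees, forces in N, time in s.
With the tool pointing down it reaches from about 0.35 to 0.875 m from the base axis. Payload 4.2 kg.
Tool frame: the origin (TCP) lies at the very end of the fingers, on their centre line; the grasp point (between the pads) lies 19 mm behind it; z points along the fingers, y is the line along which they close (so a half turn about z gives the same grasp; the last joint's range is limited). The gripper opens to 87 mm and grips with 3 to 60 N. Pads are 19 mm wide; open, the fingers measure 117 mm over their backs; the gripper's body (75 mm by 190 mm) begins 51 mm behind the grasp point.
Start: joints at [-58.522, 22.042, 0.453, 0, -68.411, -14.817], TCP at [0.179, -0.599, 0.223] pointing down, gripper open.
Joint ranges: [-179.83, 179.83], [-69.29, 118.12], [-61.27, 80.66], [-181.25, 117.63], [-171.15, -9.14], [-177.46, 177.46]. Speed limits (degrees/s): [159.86, 159.86, 180, 180, 180, 180].

### API

Orientations are given as a 3x3 rotation matrix whose columns are the frame's x, y, z axes.
In Python, from station import monitor, cams, ticket gives the robot as it stands.
- The arm moves only by the tool drive_tool, never from a script. Its argument "moves" is a list of rows, each an object with "delta_pos": the shift along the tool's x, y, z in mm, a list of three; "turn": the turn about the tool's z in rad; "claw": the opening, from 0 (shut) to 1 (fully open). A call has 1 to 12 rows; each row shifts and turns the commanded pose from where the row before left it, along the tool's axes as they then stand; what a row does not reach is not made up. A row lasts 1/8 s, in which the tool goes at most 62.5 mm and 10.7 degrees, less where a joint would pass 70% of its speed; a pose out of reach is approached as far as the arm can. A call is refused whole if a number of a shift passes 62.5 or a number of a turn 0.188, either way. A call with a gripper value outside its range is refused whole. The fingers move at their own pace and stop on an object; the grip force is fixed at half the most. Time passes only in rows, so rows that do not move let the fingers close. It gives the time, the measured TCP pose, the force, the opening and the grip force at its end, in the units of the state.
- monitor.sense(): the state, without advancing time (a new reading comes with each control period).
- cams.capture(name): name is "scene" or "top"; returns a dict with "color" (384x512x3 uint8, red, green, blue), "range_z" (384x512 float32, m along the optical axis (not along the pixel's ray), 0 where there is no reading), "vertical_fov" (degrees; the focal length in pixels is half the picture's height over the tangent of half this angle, whatever the lens; pixels are square), "cx", "cy" (the principal point, pixels), "dist" ([k1, k2, p1, p2, k3] as OpenCV has them; the pictures are not rectified), "extrinsics" (4x4, takes a point from camera to world coordinates). Camera axes: x right, y down, z forward; pixel columns grow to the right and rows downward; lengths in m; the calibration is good to about 2 mm. A picture is of the moment at which its call begins.
- ticket.finish_job(): hands the job in; it is judged then, once.
The state is a dict: "time_s": time; "joints": joint angles; "joint_velocities": joint speeds; "effort": joint torques, N m; "tcp_pos": TCP position; "ee_rot": TCP orientation; "wrist_force": force on the tool from outside, world axes, zero at the start; "moment": the same for the moment, N m; "gripper_width": opening from 0.0 (shut) to 1.0 (fully open); "gripper_force": force on a finger pad.
Only numpy, scipy, OpenCV 4.12 (cv2) and the standard library are available. Lean on these libraries where they do the work, as an engineer would, in place of code of your own. Each camera call takes 0.05 s, during which the arm holds its last target. There are 200 camera calls.

## Working session

There is one attempt and no reset: what is moved stays moved. The work goes in short steps, Python scripts to look and compute and a tool call to move; the robot and the scene stay as the last step left them, time stands still between calls to the robot, and variables do not carry over. Pictures are saved under pics/ and viewed, at most 10 in all, crops included, and the job is handed in when it is done.

Besides the shell and the picture viewer there is one more tool, called after "Request:" by a JSON object that holds its "name" and its "arguments", one argument or row to a line. drive_tool: Moves the arm, as the interface text tells. Its arguments: {"type":"object","properties":{"moves":{"type":"array","items":{"type":"object","properties":{"delta_pos":{"type":"array","items":{"type":"number"}},"turn":{"type":"number"},"claw":{"type":"number"}}}}},"required":["moves"]}

```bash
mkdir -p pics; ls
cat > h.py <<'E'
from station import monitor, cams, ticket
import numpy as np, cv2
def cap(n):
    c=cams.capture(n); h,w=c["color"].shape[:2]
    f=h/2/np.tan(np.radians(c["vertical_fov"])/2)
    c["K"]=np.array([[f,0,c["cx"]],[0,f,c["cy"]],[0,0,1]]); c["D"]=np.array(c["dist"],float); c["E"]=np.array(c["extrinsics"]); return c
def rays(c,uv):
    p=cv2.undistortPoints(np.array(uv,float).reshape(-1,1,2),c["K"],c["D"])[:,0]
    return np.c_[p,np.ones(len(p))]
def onz(c,uv,z):   # intersect pixel rays with height z
    d=rays(c,uv)@c["E"][:3,:3].T; o=c["E"][:3,3]
    return o+d*((z-o[2])/d[:,2])[:,None]
def byd(c,uv):     # by depth
    r=rays(c,uv); z=np.array([c["range_z"][int(round(v)),int(round(u))] for u,v in uv])
    return (r*z[:,None])@c["E"][:3,:3].T+c["E"][:3,3]
def proj(c,P):
    Ei=np.linalg.inv(c["E"]); return cv2.projectPoints(np.array(P,float).reshape(-1,1,3),cv2.Rodrigues(Ei[:3,:3])[0],Ei[:3,3],c["K"],c["D"])[0][:,0]
def save(c,n,crop=None,s=1.5):
    im=c["color"][:,:,::-1]
    if crop: u0,v0,u1,v1=crop; im=im[v0:v1,u0:u1]
    cv2.imwrite("pics/"+n,cv2.resize(im,None,fx=s,fy=s,interpolation=cv2.INTER_CUBIC))
E
python3 - <<'E'
from h import *
for n in("scene","top"):
    c=cap(n); save(c,n+"0.png"); print(n,c["E"].round(3).tolist(),c["K"][0,0],c["D"])
s=monitor.sense(); print(s["time_s"],s["tcp_pos"],np.round(s["ee_rot"],3).tolist())
E
```

```text
pics
scene [[-0.839, -0.316, 0.443, -0.018], [-0.544, 0.486, -0.684, 0.83], [0.001, -0.815, -0.58, 0.778], [0.0, 0.0, 0.0, 1.0]] 422.4913262867638 [0.00521262 0.         0.         0.         0.        ]
top [[-0.001, -0.996, 0.084, 0.445], [-1.0, 0.001, -0.002, -0.004], [0.002, -0.084, -0.996, 1.48], [0.0, 0.0, 0.0, 1.0]] 399.971842815884 [-0.10987694  0.          0.          0.          0.        ]
0.1 [ 0.17903628 -0.59823421  0.22155767] [[-0.958, -0.287, -0.001], [-0.287, 0.958, 0.002], [0.0, 0.002, -1.0]]
```

View pics/top0.png

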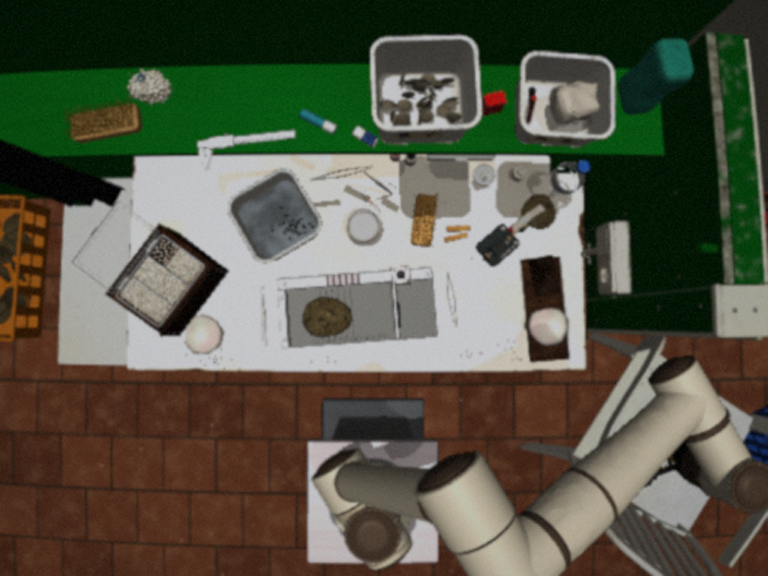

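View pics/scene0.png

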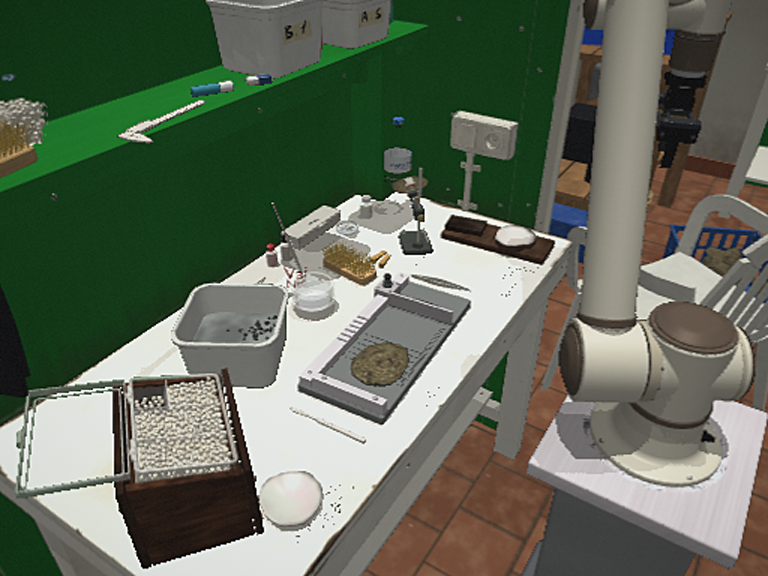

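The top view shows the gauge at about (285–437, 268–347) in the enlarged picture. Its head stop is on the left and its rail on the far side. The brown, domed shell_b lies at about (327, 316), and the cursor blade at about x = 397. I'll crop in closer.

Run:
```python
from h import *
c=cap("top"); save(c,"top1.png",(180,170,300,240),6.5)
c=cap("scene"); save(c,"sc1.png",(190,170,320,290),5)
```

```text
(no output)
```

View pics/top1.png

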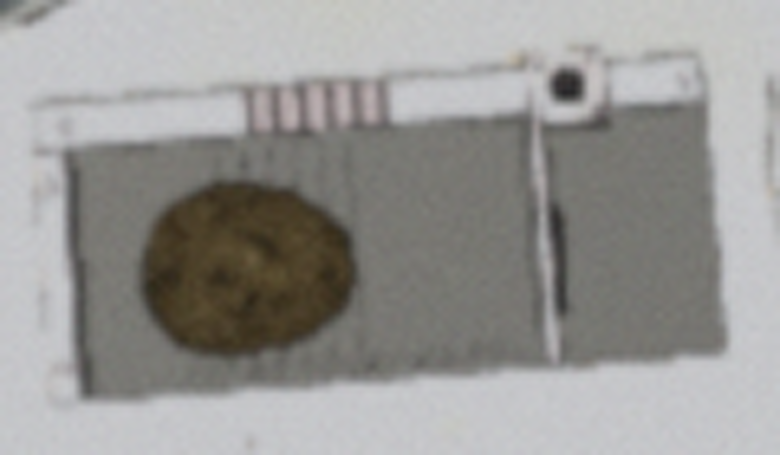

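View pics/sc1.png

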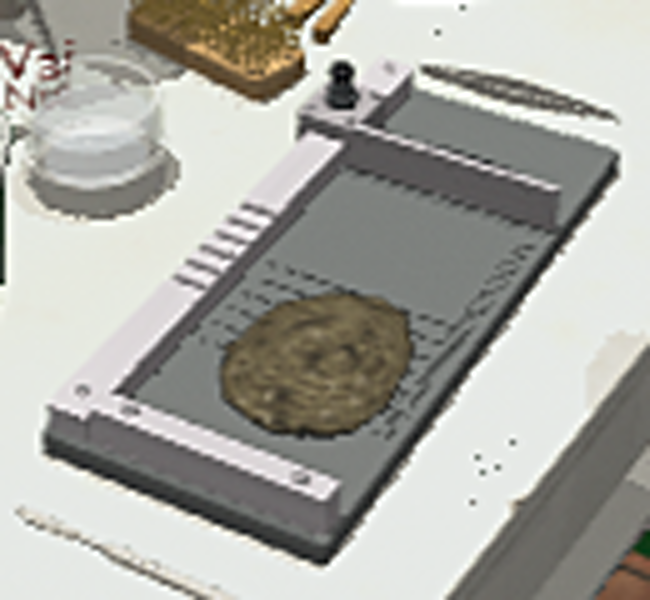

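```bash
cat > fit.py <<'E'
from h import *
from scipy.optimize import least_squares
T=[((33,103),(76,170,36)),((698,55),(76,-210,36)),((36,150),(52,170,36)),((703,103),(52,-210,36)),((727,352),(-90,-210,18)),((66,152),(49,150,44)),((83,397),(-89,150,18)),((557,362),(-88,-121.5,50))]
S=[((617,160),(-90,-210,18)),((50,408),(76,170,36)),((340,487),(-89,150,44)),((322,500),(-89,166,44)),((560,188),(-88,-121,50))]
ct,cs=cap("top"),cap("scene")
sets=[(ct,T,6.5,(180,170)),(cs,S,5,(190,170))]
def G(p,q):
    q=np.array(q,float)/1000; a=p[2]; R=np.array([[np.cos(a),-np.sin(a)],[np.sin(a),np.cos(a)]])
    return np.c_[q[:,:2]@R.T+p[:2],q[:,2]]
def res(p,k=(0,1)):
    r=[]
    for i in k:
        c,L,s,o=sets[i]; uv=(np.array([l[0] for l in L],float)+.5)/s-.5+o
        r.append((proj(c,G(p,[l[1] for l in L]))-uv))
    return np.vstack(r)
if __name__=="__main__":
    for k in((0,),(1,),(0,1)):
        f=least_squares(lambda p:res(p,k).ravel(),[.5,0,0],loss="soft_l1"); print(k,f.x,np.degrees(f.x[2])); 
    print(res(f.x).round(1).tolist()); np.save("pose.npy",f.x)
    p=f.x
    # shell mask from top by colour
    for n,c in(("top",ct),("scene",cs)):
        hsv=cv2.cvtColor(c["color"],cv2.COLOR_RGB2HSV); m=(hsv[...,1]>70)
        hull=proj(c,G(p,[(-85,145,18),(50,145,18),(50,-100,18),(-85,-100,18)])).astype(np.int32)
        mk=np.zeros(m.shape,np.uint8); cv2.fillConvexPoly(mk,hull,1); m=(m&(mk>0)).astype(np.uint8)
        nl,lab,st,ce=cv2.connectedComponentsWithStats(m); i=1+np.argmax(st[1:,4])
        v,u=np.nonzero(lab==i); w=onz(c,np.c_[u,v],.021); a=p[2]
        g=(w[:,:2]-p[:2])@np.array([[np.cos(a),-np.sin(a)],[np.sin(a),np.cos(a)]])*1000
        print(n,"shell gauge min",g.min(0).round(1),"max",g.max(0).round(1), "x at ymin",g[g[:,1]<g[:,1].min()+2,0].mean().round(1))
E
python3 fit.py
```

```text
(0,) [0.48360957 0.05838082 0.07083435] 4.058509398258878
(1,) [0.48129959 0.06213057 0.0722819 ] 4.1414480888945135
(0, 1) [0.48294591 0.05971788 0.07221874] 4.137828876634361
[[-1.5, 0.6], [0.6, 0.3], [-1.6, -0.1], [0.4, -0.5], [-0.7, 0.3], [-1.0, -0.1], [-0.2, 0.3], [1.6, 0.3], [0.5, -2.3], [-2.2, -0.4], [-0.2, -1.2], [0.2, 0.3], [0.3, -1.4]]
top shell gauge min [-66.6  -4.3] max [ 22.  106.3] x at ymin -28.9
scene shell gauge min [-70.3  -5.2] max [ 24.4 110.3] x at ymin -30.5
```

Request:
{"name": "drive_tool", "arguments": {
  "moves": [
    {"turn":-0.169,"claw":0.35},
    {"turn":-0.169,"claw":0.35},
    {"turn":-0.169,"claw":0.35},
    {"turn":-0.169,"claw":0.35},
    {"turn":-0.169,"claw":0.35},
    {"turn":-0.169,"claw":0.35},
    {"turn":-0.169,"claw":0.35},
    {"turn":-0.168,"claw":0.35},
    {"claw":0.35},
    {"claw":0.35}
  ]
}}

```text
invalid input
```

```bash
cat > w.py <<'E'
from h import *
import sys
p=np.load("pose.npy"); s=monitor.sense(); R=np.array(s["ee_rot"]); t=np.array(s["tcp_pos"]); a=p[2]
C=np.array([[np.cos(a),-np.sin(a),0],[np.sin(a),np.cos(a),0],[0,0,1]])
g=C.T@(t-[p[0],p[1],0])*1000
print("t",round(s["time_s"],2),"tcp gauge mm",g.round(2),"yaw err deg",np.degrees(np.arctan2(R[1,0],R[0,0])-a+np.pi/2).round(2),"F gauge",(C.T@s["wrist_force"]).round(2),"open",round(s["gripper_width"],3),"j",np.round(s["joints"],1))
if len(sys.argv)>1:
    d=np.array([float(x) for x in sys.argv[1:4]])-g; print("delta tool mm",(R.T@C@d).round(1))
E
python3 w.py -22 -40 100
```

```text
t 0.3 tcp gauge mm [-350.49 -634.62  222.16] yaw err deg -77.48 F gauge [ 0.05 -0.32  0.07] open 0.999 j [-58.5  22.1   0.4  -0.  -68.4 -14.8]
delta tool mm [-449.6  509.2  122.5]
```

Request:
{"name": "drive_tool", "arguments": {
  "moves": [
    {"delta_pos":[0,0,0],"turn":-0.169,"claw":0.35},
    {"delta_pos":[0,0,0],"turn":-0.169,"claw":0.35},
    {"delta_pos":[0,0,0],"turn":-0.169,"claw":0.35},
    {"delta_pos":[0,0,0],"turn":-0.169,"claw":0.35},
    {"delta_pos":[0,0,0],"turn":-0.169,"claw":0.35},
    {"delta_pos":[0,0,0],"turn":-0.169,"claw":0.35},
    {"delta_pos":[0,0,0],"turn":-0.169,"claw":0.35},
    {"delta_pos":[0,0,0],"turn":-0.169,"claw":0.35},
    {"delta_pos":[0,0,0],"turn":0,"claw":0.35}
  ]
}}

```text
time_s: 1.42
tcp_pos: [0.1792, -0.5987, 0.2225]
ee_rot: [[0.07, -0.998, -0.0], [-0.998, -0.07, 0.0], [-0.0, 0.0, -1.0]]
wrist_force: [0.1, 0.7, -0.1]
gripper_width: 0.353
gripper_force: 0.0
```

```bash
python3 w.py -22 -40 100
```

```text
t 1.43 tcp gauge mm [-350.45 -634.76  222.47] yaw err deg -0.13 F gauge [ 0.15  0.7  -0.14] open 0.353 j [-58.5  22.    0.4  -0.  -68.4  62.5]
delta tool mm [-595.5 -327.1  122.6]
```

Request:
{"name": "drive_tool", "arguments": {
  "moves": [
    {"delta_pos":[-40,-22,0],"turn":0,"claw":0.35},
    {"delta_pos":[-50,-27,0],"turn":0,"claw":0.35},
    {"delta_pos":[-50,-27,0],"turn":0,"claw":0.35},
    {"delta_pos":[-50,-27,0],"turn":0,"claw":0.35},
    {"delta_pos":[-50,-27,0],"turn":0,"claw":0.35},
    {"delta_pos":[-50,-27,0],"turn":0,"claw":0.35},
    {"delta_pos":[-50,-27,0],"turn":0,"claw":0.35},
    {"delta_pos":[-50,-27,0],"turn":0,"claw":0.35},
    {"delta_pos":[-50,-27,0],"turn":0,"claw":0.35},
    {"delta_pos":[-50,-27,0],"turn":0,"claw":0.35},
    {"delta_pos":[-50,-27,0],"turn":0,"claw":0.35},
    {"delta_pos":[-50,-27,0],"turn":0,"claw":0.35}
  ]
}}

```text
time_s: 2.92
tcp_pos: [0.4554, 0.0146, 0.223]
ee_rot: [[0.069, -0.998, 0.001], [-0.998, -0.069, 0.0], [-0.0, -0.001, -1.0]]
wrist_force: [1.3, 0.1, -0.5]
gripper_width: 0.35
gripper_force: 0.0
```

```bash
python3 w.py -22 -40 60
```

```text
t 2.92 tcp gauge mm [-30.69 -43.   222.99] yaw err deg -0.17 F gauge [ 1.26  0.05 -0.45] open 0.35 j [ 22.4   5.2 -22.1   0.  -62.6 -18.4]
delta tool mm [ -3.   -8.5 163. ]
```

Request:
{"name": "drive_tool", "arguments": {
  "moves": [
    {"delta_pos":[0,-4,40],"turn":-0.003,"claw":0.35},
    {"delta_pos":[0,-4,50],"turn":0,"claw":0.35},
    {"delta_pos":[0,0,50],"turn":0,"claw":0.35},
    {"delta_pos":[0,0,23],"turn":0,"claw":0.35},
    {"delta_pos":[0,0,0],"turn":0,"claw":0.35}
  ]
}}

```text
time_s: 3.55
tcp_pos: [0.4618, 0.0128, 0.0581]
ee_rot: [[0.073, -0.997, -0.004], [-0.997, -0.073, -0.002], [0.001, 0.004, -1.0]]
wrist_force: [0.3, 0.1, 1.8]
gripper_width: 0.352
gripper_force: 0.0
```

```bash
python3 - <<'E'
from h import *
c=cap("scene"); save(c,"sc2.png",(180,150,330,290),5)
E
python3 w.py -22 -32 20.5
```

```text
t 3.6 tcp gauge mm [-23.2  -44.94  59.51] yaw err deg 0.08 F gauge [-0.4   0.04  0.98] open 0.354 j [ 21.8  18.  -33.9   0.  -38.2 -17.6]
delta tool mm [-13.   -1.2  39. ]
```

View pics/sc2.png

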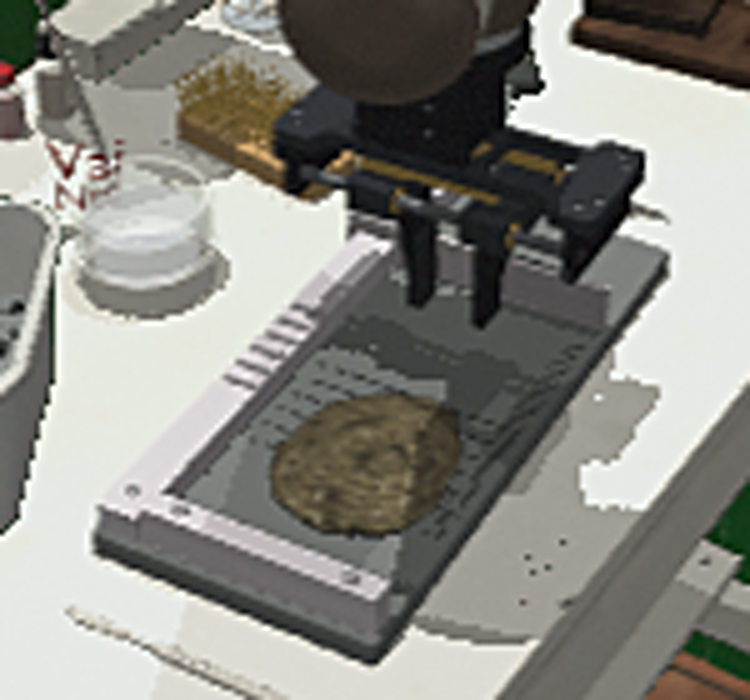

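The fingers are at crop pixels (420, 300) and (483, 325). They hang above the deck between the blade and the shell at (365, 465), lined up with the shell, so I can go down.

Request:
{"name": "drive_tool", "arguments": {
  "moves": [
    {"delta_pos":[-4,0,20],"turn":0,"claw":0.35},
    {"delta_pos":[0,0,12],"turn":0,"claw":0.35},
    {"delta_pos":[0,0,6],"turn":0,"claw":0.35},
    {"delta_pos":[0,0,0],"turn":0,"claw":0.35},
    {"delta_pos":[0,0,0],"turn":0,"claw":0.35}
  ]
}}

```text
time_s: 4.22
tcp_pos: [0.4631, 0.0173, 0.0221]
ee_rot: [[0.075, -0.997, 0.001], [-0.997, -0.075, 0.0], [-0.0, -0.001, -1.0]]
wrist_force: [0.9, 0.3, -0.1]
gripper_width: 0.347
gripper_force: 0.0
```

```bash
python3 w.py -22 -22 20
```

```text
t 4.22 tcp gauge mm [-22.87 -40.83  22.07] yaw err deg 0.15 F gauge [ 0.92  0.21 -0.15] open 0.347 j [ 22.3  21.8 -36.    0.  -32.2 -18. ]
delta tool mm [-18.8  -0.9   2.1]
```

Request:
{"name": "drive_tool", "arguments": {
  "moves": [
    {"delta_pos":[0,0,2],"turn":0,"claw":0.35},
    {"delta_pos":[-5,0,0],"turn":0,"claw":0.35},
    {"delta_pos":[-5,0,0],"turn":0,"claw":0.35},
    {"delta_pos":[-4,0,0],"turn":0,"claw":0.35},
    {"delta_pos":[-4,0,0],"turn":0,"claw":0.35},
    {"delta_pos":[-4,0,0],"turn":0,"claw":0.35},
    {"delta_pos":[-3,0,0],"turn":0,"claw":0.35},
    {"delta_pos":[-3,0,0],"turn":0,"claw":0.35},
    {"delta_pos":[-3,0,0],"turn":0,"claw":0.35}
  ]
}}

```text
time_s: 5.35
tcp_pos: [0.4602, 0.0483, 0.0195]
ee_rot: [[0.075, -0.997, -0.0], [-0.997, -0.075, -0.0], [0.0, 0.0, -1.0]]
wrist_force: [-0.5, -0.7, 0.1]
gripper_width: 0.35
gripper_force: 0.2
```

```bash
python3 w.py
python3 - <<'E'
from h import *
c=cap("scene"); save(c,"sc3.png",(180,150,330,290),5)
E
```

```text
t 5.35 tcp gauge mm [-23.53  -9.79  19.53] yaw err deg 0.15 F gauge [-0.5  -0.68  0.09] open 0.35 j [ 26.2  22.  -36.1   0.  -31.9 -21.9]
```

View pics/sc3.png

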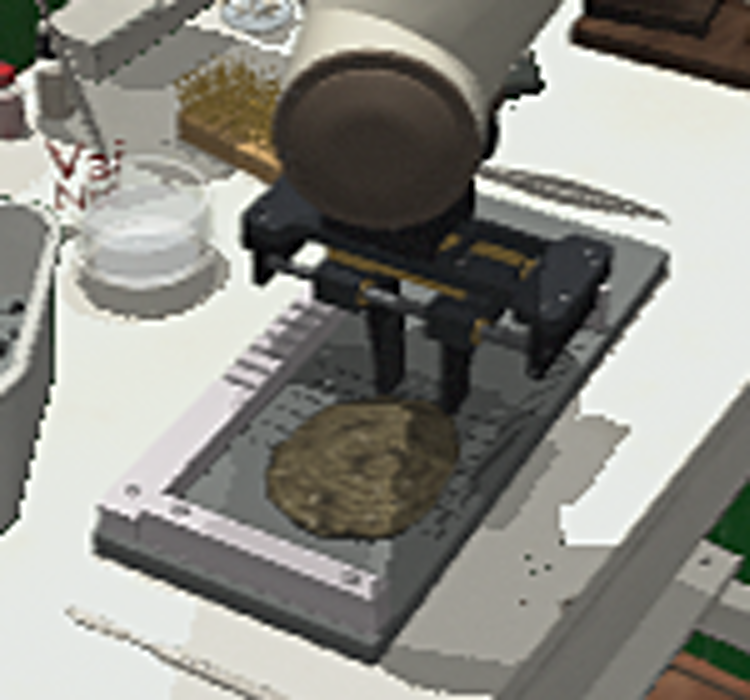

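The fingers are just touching the rear edge of the shell at about (420, 400), and it sits flat. Next I'll push on towards the stop.

Request:
{"name": "drive_tool", "arguments": {
  "moves": [
    {"delta_pos":[-3,0,0],"turn":0,"claw":0.35},
    {"delta_pos":[-3,0,0],"turn":0,"claw":0.35},
    {"delta_pos":[-3,0,0],"turn":0,"claw":0.35},
    {"delta_pos":[-3,0,0],"turn":0,"claw":0.35},
    {"delta_pos":[-3,0,0],"turn":0,"claw":0.35},
    {"delta_pos":[-3,0,0],"turn":0,"claw":0.35},
    {"delta_pos":[-3,0,0],"turn":0,"claw":0.35},
    {"delta_pos":[-3,0,0],"turn":0,"claw":0.35},
    {"delta_pos":[0,0,0],"turn":0,"claw":0.35}
  ]
}}

```text
time_s: 6.52
tcp_pos: [0.4586, 0.0724, 0.0196]
ee_rot: [[0.075, -0.997, 0.0], [-0.997, -0.075, 0.0], [-0.0, -0.0, -1.0]]
wrist_force: [-0.6, -0.4, 0.3]
gripper_width: 0.351
gripper_force: 0.0
```

```bash
python3 w.py
```

```text
t 6.53 tcp gauge mm [-23.4   14.36  19.57] yaw err deg 0.18 F gauge [-0.58 -0.36  0.33] open 0.351 j [ 29.1  22.1 -35.9  -0.  -31.9 -24.8]
```

Going on in small steps now, watching the force.

Request:
{"name": "drive_tool", "arguments": {
  "moves": [
    {"delta_pos":[-2,0,0],"turn":0,"claw":0.35},
    {"delta_pos":[-2,0,0],"turn":0,"claw":0.35},
    {"delta_pos":[-1,0,0],"turn":0,"claw":0.35},
    {"delta_pos":[0,0,0],"turn":0,"claw":0.35}
  ]
}}

```text
time_s: 7.02
tcp_pos: [0.4581, 0.0772, 0.0196]
ee_rot: [[0.075, -0.997, 0.0], [-0.997, -0.075, 0.0], [-0.0, -0.0, -1.0]]
wrist_force: [-0.1, 0.1, -0.2]
gripper_width: 0.353
gripper_force: 0.1
```

```bash
python3 w.py
python3 - <<'E'
from h import *
c=cap("scene"); save(c,"sc4.png",(180,190,280,290),6)
E
```

```text
t 7.03 tcp gauge mm [-23.47  19.21  19.57] yaw err deg 0.17 F gauge [-0.13  0.12 -0.15] open 0.353 j [ 29.7  22.1 -35.9   0.  -32.  -25.4]
```

View pics/sc4.png

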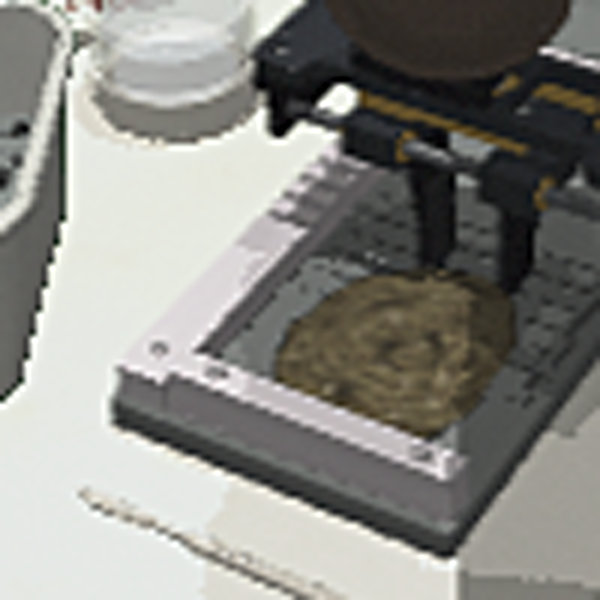

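The shell lies flat and is moving ahead of the fingers. Its front edge is now hidden behind the stop bar near (380, 420). There is no contact force yet, so I'll continue.

Request:
{"name": "drive_tool", "arguments": {
  "moves": [
    {"delta_pos":[-1,0,0],"turn":0,"claw":0.35},
    {"delta_pos":[-1,0,0],"turn":0,"claw":0.35},
    {"delta_pos":[-1,0,0],"turn":0,"claw":0.35},
    {"delta_pos":[0,0,0],"turn":0,"claw":0.35}
  ]
}}

```text
time_s: 7.58
tcp_pos: [0.4579, 0.0802, 0.0195]
ee_rot: [[0.075, -0.997, 0.0], [-0.997, -0.075, 0.0], [-0.0, -0.0, -1.0]]
wrist_force: [-0.2, 0.2, -0.2]
gripper_width: 0.349
gripper_force: 0.1
```

Request:
{"name": "drive_tool", "arguments": {
  "moves": [
    {"delta_pos":[-1,0,0],"turn":0,"claw":0.35},
    {"delta_pos":[-1,0,0],"turn":0,"claw":0.35},
    {"delta_pos":[0,0,0],"turn":0,"claw":0.35}
  ]
}}

```text
time_s: 7.95
tcp_pos: [0.4576, 0.082, 0.0195]
ee_rot: [[0.075, -0.997, -0.0], [-0.997, -0.075, -0.0], [0.0, 0.0, -1.0]]
wrist_force: [0.5, -2.3, 0.3]
gripper_width: 0.354
gripper_force: 0.6
```

```bash
python3 w.py
```

```text
t 7.95 tcp gauge mm [-23.64  24.    19.53] yaw err deg 0.17 F gauge [ 0.32 -2.35  0.33] open 0.354 j [ 30.3  22.2 -35.8   0.  -32.  -26. ]
```

Request:
{"name": "drive_tool", "arguments": {
  "moves": [
    {"delta_pos":[-0.7,0,0],"turn":0,"claw":0.35},
    {"delta_pos":[0,0,0],"turn":0,"claw":0.35}
  ]
}}

```text
time_s: 8.2
tcp_pos: [0.4575, 0.0825, 0.0195]
ee_rot: [[0.075, -0.997, -0.001], [-0.997, -0.075, -0.0], [0.0, 0.001, -1.0]]
wrist_force: [0.1, -2.7, 0.1]
gripper_width: 0.352
gripper_force: 1.2
```

```bash
python3 w.py
```

```text
t 8.2 tcp gauge mm [-23.76  24.54  19.51] yaw err deg 0.16 F gauge [-0.12 -2.66  0.12] open 0.352 j [ 30.3  22.2 -35.8   0.  -32.  -26. ]
```

Request:
{"name": "drive_tool", "arguments": {
  "moves": [
    {"delta_pos":[-0.8,0,0],"turn":0,"claw":0.35},
    {"delta_pos":[0,0,0],"turn":0,"claw":0.35}
  ]
}}

```text
time_s: 8.45
tcp_pos: [0.4573, 0.083, 0.0195]
ee_rot: [[0.075, -0.997, -0.001], [-0.997, -0.075, -0.001], [0.001, 0.001, -1.0]]
wrist_force: [-0.2, -4.3, 0.3]
gripper_width: 0.348
gripper_force: 2.2
```

```bash
python3 w.py
python3 - <<'E'
from h import *
c=cap("scene"); save(c,"sc5.png",(190,200,280,290),6.5)
E
```

```text
t 8.45 tcp gauge mm [-23.91  25.1   19.49] yaw err deg 0.16 F gauge [-0.47 -4.25  0.34] open 0.348 j [ 30.4  22.2 -35.8   0.  -32.1 -26.1]
```

View pics/sc5.png

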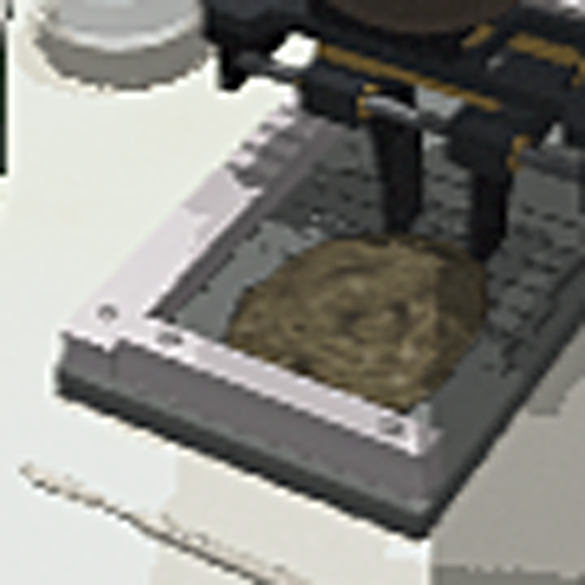

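The shell sits flat with its front edge along the stop, at about (240, 345) to (400, 408). The force has risen to about 4 N, so it is home. I'll back off, lift and move behind the cursor pad.

Request:
{"name": "drive_tool", "arguments": {
  "moves": [
    {"delta_pos":[2,0,0],"turn":0,"claw":0.35},
    {"delta_pos":[4,0,0],"turn":0,"claw":0.35},
    {"delta_pos":[10,0,0],"turn":0,"claw":0.35},
    {"delta_pos":[10,0,-10],"turn":0,"claw":0.1},
    {"delta_pos":[10,0,-40],"turn":0,"claw":0},
    {"delta_pos":[20,0,-40],"turn":0,"claw":0},
    {"delta_pos":[40,2,0],"turn":0,"claw":0},
    {"delta_pos":[40,2,0],"turn":0,"claw":0},
    {"delta_pos":[40,2,0],"turn":0,"claw":0},
    {"delta_pos":[0,0,0],"turn":0,"claw":0}
  ]
}}

```text
time_s: 9.75
tcp_pos: [0.4645, -0.0948, 0.1101]
ee_rot: [[0.07, -0.998, 0.001], [-0.998, -0.07, 0.0], [-0.0, -0.001, -1.0]]
wrist_force: [0.5, 0.6, -0.5]
gripper_width: 0.003
gripper_force: 0.0
```

```bash
python3 w.py -30 -163 27
python3 - <<'E'
from h import *
c=cap("scene"); save(c,"sc6.png",(190,150,350,280),5)
E
```

```text
t 9.75 tcp gauge mm [ -29.5  -152.77  110.13] yaw err deg -0.1 F gauge [ 0.5   0.57 -0.47] open 0.003 j [  8.2  14.4 -29.2   0.  -46.3  -4.1]
delta tool mm [10.2  0.5 83.1]
```

View pics/sc6.png

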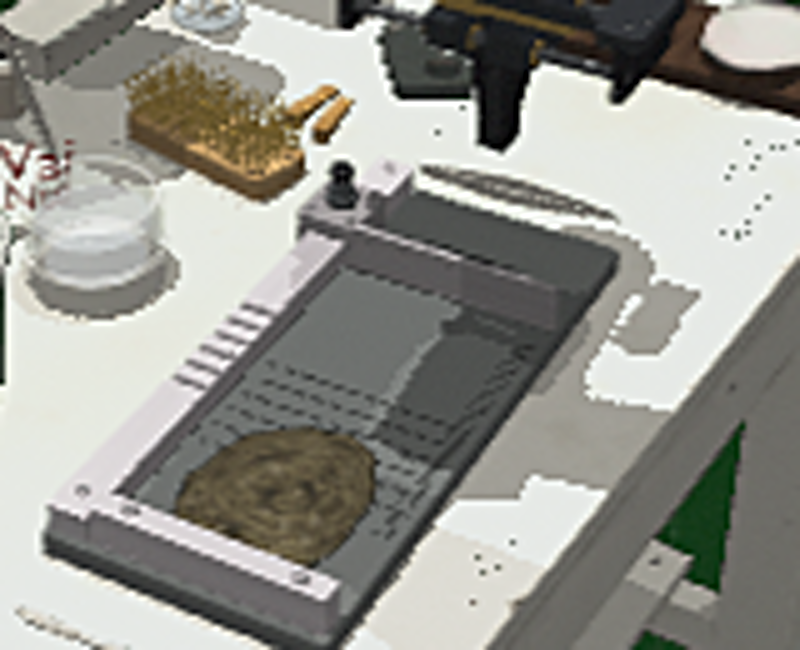

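The shell has stayed against the stop. Its rear edge at about (310, 428) lies between the 127 line, at left end (235, 405), and the 112 line, at left end (205, 432). The target is therefore the 127 mm notch, at slide 0.143. I'll go down behind the pad.

Request:
{"name": "drive_tool", "arguments": {
  "moves": [
    {"delta_pos":[12,1,30],"turn":0.002,"claw":0},
    {"delta_pos":[0,0,30],"turn":0,"claw":0},
    {"delta_pos":[0,0,15],"turn":0,"claw":0},
    {"delta_pos":[0,0,8],"turn":0,"claw":0},
    {"delta_pos":[0,0,0],"turn":0,"claw":0},
    {"delta_pos":[-6,0,0],"turn":0,"claw":0},
    {"delta_pos":[-3,0,0],"turn":0,"claw":0},
    {"delta_pos":[-3,0,0],"turn":0,"claw":0},
    {"delta_pos":[0,0,0],"turn":0,"claw":0}
  ]
}}

```text
time_s: 10.92
tcp_pos: [0.464, -0.0922, 0.0268]
ee_rot: [[0.073, -0.997, 0.0], [-0.997, -0.073, 0.0], [-0.0, -0.0, -1.0]]
wrist_force: [0.3, 0.0, 0.1]
gripper_width: 0.006
gripper_force: 0.0
```

```bash
python3 w.py
```

```text
t 10.93 tcp gauge mm [ -29.87 -150.13   26.79] yaw err deg 0.07 F gauge [ 0.28 -0.01  0.12] open 0.006 j [  8.5  22.  -34.4  -0.  -33.6  -4.3]
```

Request:
{"name": "drive_tool", "arguments": {
  "moves": [
    {"delta_pos":[-2,0,0],"turn":0,"claw":0},
    {"delta_pos":[-2,0,0],"turn":0,"claw":0},
    {"delta_pos":[-2,0,0],"turn":0,"claw":0},
    {"delta_pos":[0,0,0],"turn":0,"claw":0}
  ]
}}

```text
time_s: 11.42
tcp_pos: [0.4634, -0.0863, 0.0266]
ee_rot: [[0.073, -0.997, 0.0], [-0.997, -0.073, 0.0], [-0.0, -0.0, -1.0]]
wrist_force: [-0.1, 0.4, -0.2]
gripper_width: 0.001
gripper_force: 0.0
```

Request:
{"name": "drive_tool", "arguments": {
  "moves": [
    {"delta_pos":[-2,0,0],"turn":0,"claw":0},
    {"delta_pos":[-2,0,0],"turn":0,"claw":0},
    {"delta_pos":[-2,0,0],"turn":0,"claw":0}
  ]
}}

```text
time_s: 11.8
tcp_pos: [0.463, -0.0803, 0.0265]
ee_rot: [[0.073, -0.997, -0.0], [-0.997, -0.073, -0.0], [0.0, 0.0, -1.0]]
wrist_force: [0.2, 0.4, -0.1]
gripper_width: 0.002
gripper_force: 0.0
```

Request:
{"name": "drive_tool", "arguments": {
  "moves": [
    {"delta_pos":[-2,0,0],"turn":0,"claw":0},
    {"delta_pos":[-2,0,0],"turn":0,"claw":0},
    {"delta_pos":[-2,0,0],"turn":0,"claw":0}
  ]
}}

```text
time_s: 12.18
tcp_pos: [0.4625, -0.0744, 0.0266]
ee_rot: [[0.073, -0.997, -0.0], [-0.997, -0.073, -0.0], [0.0, 0.0, -1.0]]
wrist_force: [0.5, -4.6, -0.8]
gripper_width: 0.005
gripper_force: 2.0
```

```bash
python3 w.py
```

```text
t 12.18 tcp gauge mm [ -30.03 -132.31   26.56] yaw err deg 0.05 F gauge [ 0.17 -4.65 -0.79] open 0.005 j [ 10.8  21.7 -35.    0.  -33.3  -6.6]
```

Request:
{"name": "drive_tool", "arguments": {
  "moves": [
    {"delta_pos":[-5,0,0],"turn":0,"claw":0},
    {"delta_pos":[-7,0,0],"turn":0,"claw":0},
    {"delta_pos":[-7,0,0],"turn":0,"claw":0},
    {"delta_pos":[-7,0,0],"turn":0,"claw":0},
    {"delta_pos":[-7,0,0],"turn":0,"claw":0},
    {"delta_pos":[-7,0,0],"turn":0,"claw":0},
    {"delta_pos":[-7,0,0],"turn":0,"claw":0},
    {"delta_pos":[-7,0,0],"turn":0,"claw":0},
    {"delta_pos":[-7,0,0],"turn":0,"claw":0},
    {"delta_pos":[-7,0,0],"turn":0,"claw":0},
    {"delta_pos":[-6,0,0],"turn":0,"claw":0},
    {"delta_pos":[-4,0,0],"turn":0,"claw":0}
  ]
}}

```text
time_s: 13.68
tcp_pos: [0.4567, 0.0038, 0.0265]
ee_rot: [[0.073, -0.997, -0.0], [-0.997, -0.073, 0.0], [-0.0, 0.0, -1.0]]
wrist_force: [-1.6, -1.6, 0.1]
gripper_width: 0.002
gripper_force: 1.1
```

```bash
python3 w.py
```

```text
t 13.68 tcp gauge mm [-30.23 -53.9   26.53] yaw err deg 0.05 F gauge [-1.76 -1.46  0.13] open 0.002 j [ 20.9  20.8 -36.6  -0.  -32.6 -16.7]
```

Request:
{"name": "drive_tool", "arguments": {
  "moves": [
    {"delta_pos":[-5,0,0],"turn":0,"claw":0},
    {"delta_pos":[-5,0,0],"turn":0,"claw":0},
    {"delta_pos":[-5,0,0],"turn":0,"claw":0},
    {"delta_pos":[-4,0,0],"turn":0,"claw":0}
  ]
}}

```text
time_s: 14.18
tcp_pos: [0.4553, 0.0225, 0.0265]
ee_rot: [[0.073, -0.997, -0.0], [-0.997, -0.073, -0.0], [0.0, 0.0, -1.0]]
wrist_force: [-0.3, -3.4, 1.1]
gripper_width: 0.003
gripper_force: 1.5
```

```bash
python3 w.py
cat > gap.py <<'E'
from h import *
p=np.load("pose.npy"); a=p[2]; C=np.array([[np.cos(a),-np.sin(a)],[np.sin(a),np.cos(a)]])
for n in("scene","top"):
    c=cap(n); v,u=np.mgrid[150:300,170:350].reshape(2,-1); P=byd(c,np.c_[u,v]); 
    g=np.c_[(P[:,:2]-p[:2])@C*1000,P[:,2]*1000]
    in_=(g[:,0]>-80)&(g[:,0]<-55)&(g[:,1]>-140)&(g[:,1]<180)
    q=g[in_&(g[:,2]>30)&(g[:,2]<56)]
    st=q[q[:,1]>120]; bl=q[(q[:,1]<80)]
    f=lambda x:np.percentile(x,[2,10,50,90,98]).round(1) if len(x) else None
    print(n,"stop y",f(st[:,1]),"blade y",f(bl[:,1]),len(bl),"z",f(bl[:,2]))
E
python3 gap.py
```

```text
t 14.18 tcp gauge mm [-30.22 -35.11  26.51] yaw err deg 0.04 F gauge [-0.5  -3.34  1.07] open 0.003 j [ 23.3  20.8 -36.7  -0.  -32.5 -19.2]
scene stop y [151.2 153.7 164.5 167.2 168.2] blade y [-20.7 -15.3 -12.4 -10.4  -9.1] 65 z [30.9 31.5 42.3 50.8 52.1]
top stop y None blade y None 0 z None
```

Request:
{"name": "drive_tool", "arguments": {
  "moves": [
    {"delta_pos":[-1.5,0,0],"turn":0,"claw":0},
    {"delta_pos":[-1.5,0,0],"turn":0,"claw":0}
  ]
}}

```text
time_s: 14.52
tcp_pos: [0.4555, 0.0256, 0.0266]
ee_rot: [[0.073, -0.997, 0.001], [-0.997, -0.073, 0.0], [-0.0, -0.001, -1.0]]
wrist_force: [0.0, 0.6, -1.0]
gripper_width: -0.0
gripper_force: 0.0
```

Request:
{"name": "drive_tool", "arguments": {
  "moves": [
    {"delta_pos":[-1.5,0,0],"turn":0,"claw":0}
  ]
}}

```text
time_s: 14.65
tcp_pos: [0.4553, 0.0269, 0.0266]
ee_rot: [[0.073, -0.997, 0.0], [-0.997, -0.073, 0.0], [-0.0, -0.0, -1.0]]
wrist_force: [-0.2, 0.7, 0.2]
gripper_width: 0.006
gripper_force: 0.0
```

Request:
{"name": "drive_tool", "arguments": {
  "moves": [
    {"delta_pos":[-1.5,0,0],"turn":0,"claw":0}
  ]
}}

```text
time_s: 14.78
tcp_pos: [0.4551, 0.0278, 0.0266]
ee_rot: [[0.073, -0.997, -0.0], [-0.997, -0.073, -0.001], [0.001, 0.0, -1.0]]
wrist_force: [2.9, -8.4, -1.3]
gripper_width: 0.007
gripper_force: 4.2
```

Request:
{"name": "drive_tool", "arguments": {
  "moves": [
    {"delta_pos":[-1.5,0,0],"turn":0,"claw":0}
  ]
}}

```text
time_s: 14.9
tcp_pos: [0.4551, 0.0282, 0.0266]
ee_rot: [[0.074, -0.997, -0.001], [-0.997, -0.074, -0.002], [0.002, 0.001, -1.0]]
wrist_force: [4.7, -16.0, -1.5]
gripper_width: 0.003
gripper_force: 7.8
```

Request:
{"name": "drive_tool", "arguments": {
  "moves": [
    {"delta_pos":[-1.5,0,0],"turn":0,"claw":0}
  ]
}}

```text
time_s: 15.02
tcp_pos: [0.455, 0.0286, 0.0266]
ee_rot: [[0.074, -0.997, -0.001], [-0.997, -0.074, -0.004], [0.004, 0.001, -1.0]]
wrist_force: [8.8, -21.6, -2.3]
gripper_width: 0.008
gripper_force: 11.4
```

Request:
{"name": "drive_tool", "arguments": {
  "moves": [
    {"delta_pos":[-1.5,0,0],"turn":0,"claw":0}
  ]
}}

```text
time_s: 15.15
tcp_pos: [0.4549, 0.0298, 0.0266]
ee_rot: [[0.073, -0.997, -0.001], [-0.997, -0.073, -0.004], [0.004, 0.001, -1.0]]
wrist_force: [7.1, -15.8, 0.8]
gripper_width: 0.004
gripper_force: 9.2
```

Request:
{"name": "drive_tool", "arguments": {
  "moves": [
    {"delta_pos":[-1.5,0,0],"turn":0,"claw":0}
  ]
}}

```text
time_s: 15.28
tcp_pos: [0.4548, 0.032, 0.0266]
ee_rot: [[0.073, -0.997, -0.001], [-0.997, -0.073, -0.003], [0.002, 0.001, -1.0]]
wrist_force: [1.9, -2.9, 0.6]
gripper_width: 0.003
gripper_force: 1.4
```

```bash
python3 w.py; python3 gap.py
```

```text
t 15.28 tcp gauge mm [-30.1  -25.56  26.59] yaw err deg 0.02 F gauge [ 1.69 -2.99  0.64] open 0.003 j [ 24.6  20.8 -36.8   0.2 -32.5 -20.7]
scene stop y [151.3 153.9 163.9 167.5 168. ] blade y [-7.7 -5.5 -2.6 -0.2  0.9] 62 z [30.3 32.9 44.3 50.8 52. ]
top stop y None blade y None 0 z None
```

First notch (157 mm) felt and passed, with its centre at tcp gauge y of about -30. The next should be near -15 and the target near 0.

Request:
{"name": "drive_tool", "arguments": {
  "moves": [
    {"delta_pos":[-1.5,0,0],"turn":0,"claw":0},
    {"delta_pos":[-1.5,0,0],"turn":0,"claw":0},
    {"delta_pos":[-1.5,0,0],"turn":0,"claw":0}
  ]
}}

```text
time_s: 15.75
tcp_pos: [0.4542, 0.0392, 0.0265]
ee_rot: [[0.073, -0.997, 0.0], [-0.997, -0.073, 0.0], [-0.0, -0.0, -1.0]]
wrist_force: [0.1, -0.3, 0.6]
gripper_width: 0.004
gripper_force: 0.0
```

Request:
{"name": "drive_tool", "arguments": {
  "moves": [
    {"delta_pos":[-1.5,0,0],"turn":0,"claw":0},
    {"delta_pos":[-1.5,0,0],"turn":0,"claw":0}
  ]
}}

```text
time_s: 16.0
tcp_pos: [0.454, 0.042, 0.0265]
ee_rot: [[0.073, -0.997, 0.0], [-0.997, -0.073, 0.0], [-0.0, -0.0, -1.0]]
wrist_force: [0.5, 0.2, -0.2]
gripper_width: 0.008
gripper_force: 0.0
```

Request:
{"name": "drive_tool", "arguments": {
  "moves": [
    {"delta_pos":[-1.5,0,0],"turn":0,"claw":0}
  ]
}}

```text
time_s: 16.12
tcp_pos: [0.4539, 0.0429, 0.0265]
ee_rot: [[0.073, -0.997, -0.0], [-0.997, -0.073, -0.001], [0.001, 0.0, -1.0]]
wrist_force: [2.1, -5.0, -0.8]
gripper_width: 0.007
gripper_force: 3.0
```

Request:
{"name": "drive_tool", "arguments": {
  "moves": [
    {"delta_pos":[-1.5,0,0],"turn":0,"claw":0}
  ]
}}

```text
time_s: 16.25
tcp_pos: [0.4538, 0.044, 0.0265]
ee_rot: [[0.073, -0.997, -0.0], [-0.997, -0.073, -0.001], [0.001, 0.001, -1.0]]
wrist_force: [2.5, -6.0, -0.1]
gripper_width: 0.008
gripper_force: 3.2
```

Request:
{"name": "drive_tool", "arguments": {
  "moves": [
    {"delta_pos":[-1.5,0,0],"turn":0,"claw":0}
  ]
}}

```text
time_s: 16.38
tcp_pos: [0.4537, 0.0453, 0.0266]
ee_rot: [[0.073, -0.997, -0.0], [-0.997, -0.073, -0.001], [0.001, 0.001, -1.0]]
wrist_force: [3.2, -7.2, 0.2]
gripper_width: 0.006
gripper_force: 3.7
```

```bash
python3 w.py; python3 gap.py
```

```text
t 16.38 tcp gauge mm [-30.18 -12.26  26.55] yaw err deg 0.05 F gauge [ 2.68 -7.43  0.16] open 0.006 j [ 26.3  20.8 -36.7   0.1 -32.5 -22.2]
scene stop y [151.7 155.4 164.6 167.1 167.9] blade y [ 4.6  7.3 10.7 12.4 13.7] 66 z [30.7 31.9 41.9 50.2 51.7]
top stop y None blade y None 0 z None
```

Request:
{"name": "drive_tool", "arguments": {
  "moves": [
    {"delta_pos":[-1.5,0,0],"turn":0,"claw":0},
    {"delta_pos":[-1,0,0],"turn":0,"claw":0},
    {"delta_pos":[-1,0,0],"turn":0,"claw":0},
    {"delta_pos":[-1,0,0],"turn":0,"claw":0}
  ]
}}

```text
time_s: 16.98
tcp_pos: [0.4534, 0.0509, 0.0265]
ee_rot: [[0.073, -0.997, -0.0], [-0.997, -0.073, 0.0], [-0.0, 0.0, -1.0]]
wrist_force: [0.3, -1.2, -0.5]
gripper_width: 0.004
gripper_force: 0.5
```

Request:
{"name": "drive_tool", "arguments": {
  "moves": [
    {"delta_pos":[-1,0,0],"turn":0,"claw":0},
    {"delta_pos":[-1,0,0],"turn":0,"claw":0}
  ]
}}

```text
time_s: 17.23
tcp_pos: [0.4532, 0.0528, 0.0265]
ee_rot: [[0.073, -0.997, -0.0], [-0.997, -0.073, 0.0], [-0.0, 0.0, -1.0]]
wrist_force: [-0.1, -0.1, 0.2]
gripper_width: 0.005
gripper_force: 0.1
```

Request:
{"name": "drive_tool", "arguments": {
  "moves": [
    {"delta_pos":[-1,0,0],"turn":0,"claw":0}
  ]
}}

```text
time_s: 17.35
tcp_pos: [0.4533, 0.0539, 0.0266]
ee_rot: [[0.073, -0.997, 0.0], [-0.997, -0.073, 0.0], [-0.0, -0.0, -1.0]]
wrist_force: [0.6, -0.5, 0.2]
gripper_width: 0.009
gripper_force: 0.0
```

```bash
python3 w.py; python3 gap.py
```

```text
t 17.35 tcp gauge mm [-30.01  -3.64  26.6 ] yaw err deg 0.05 F gauge [ 0.56 -0.52  0.2 ] open 0.009 j [ 27.3  20.8 -36.7  -0.  -32.5 -23.1]
scene stop y [150.9 154.4 164.7 167.1 167.8] blade y [13.5 16.6 19.3 21.7 22.5] 66 z [31.  32.2 44.  50.2 51.4]
top stop y None blade y None 0 z None
```

Request:
{"name": "drive_tool", "arguments": {
  "moves": [
    {"delta_pos":[-1,0,0],"turn":0,"claw":0},
    {"delta_pos":[0,0,0],"turn":0,"claw":0}
  ]
}}

```text
time_s: 17.7
tcp_pos: [0.4532, 0.0547, 0.0266]
ee_rot: [[0.073, -0.997, 0.0], [-0.997, -0.073, 0.0], [-0.0, -0.0, -1.0]]
wrist_force: [0.2, 0.4, -0.0]
gripper_width: 0.007
gripper_force: 0.0
```

```bash
python3 w.py; python3 gap.py
```

```text
t 17.7 tcp gauge mm [-30.07  -2.82  26.58] yaw err deg 0.05 F gauge [ 0.21  0.34 -0.03] open 0.007 j [ 27.4  20.8 -36.7  -0.  -32.5 -23.2]
scene stop y [151.6 155.2 164.1 166.7 167.6] blade y [17.3 19.5 22.9 25.1 25.7] 61 z [30.4 32.2 43.4 50.7 52.1]
top stop y None blade y None 0 z None
```

The cursor has pulled itself ahead into the third notch: the blade moved 3.4 mm while the tool moved only 0.9 mm, and there is no force. I'll retreat.

Request:
{"name": "drive_tool", "arguments": {
  "moves": [
    {"delta_pos":[4,0,0],"turn":0,"claw":0},
    {"delta_pos":[10,0,0],"turn":0,"claw":0},
    {"delta_pos":[15,0,0],"turn":0,"claw":0},
    {"delta_pos":[15,0,-20],"turn":0,"claw":0},
    {"delta_pos":[20,0,-40],"turn":0,"claw":0},
    {"delta_pos":[40,0,-40],"turn":0,"claw":0},
    {"delta_pos":[50,0,-20],"turn":0,"claw":0},
    {"delta_pos":[50,0,0],"turn":0,"claw":0},
    {"delta_pos":[50,0,0],"turn":0,"claw":0},
    {"delta_pos":[50,0,0],"turn":0,"claw":0},
    {"delta_pos":[0,0,0],"turn":0,"claw":0}
  ]
}}

```text
time_s: 19.18
tcp_pos: [0.4744, -0.2521, 0.146]
ee_rot: [[0.067, -0.998, -0.001], [-0.998, -0.067, -0.0], [-0.0, 0.001, -1.0]]
wrist_force: [-0.7, -0.5, 0.2]
gripper_width: 0.009
gripper_force: 0.0
```

```bash
python3 w.py; python3 gap.py
python3 - <<'E'
from h import *
c=cap("top");d=cap("scene")
f=lambda c,a,s:cv2.resize(c["color"][a[1]:a[3],a[0]:a[2],::-1],None,fx=s,fy=s,interpolation=cv2.INTER_CUBIC)
A=f(c,(180,170,300,240),3.3); B=f(d,(195,180,315,290),4.6)
o=np.zeros((B.shape[0],800,3),np.uint8); A=A[:,:800-min(B.shape[1],560)]; B=B[:,:800-A.shape[1]]
o[:A.shape[0],:A.shape[1]]=A; o[:,A.shape[1]:A.shape[1]+B.shape[1]]=B; cv2.imwrite("pics/fin.png",o)
E
```

```text
t 19.18 tcp gauge mm [ -31.07 -310.42  145.99] yaw err deg -0.29 F gauge [-0.75 -0.41  0.23] open 0.009 j [-10.7  17.6 -18.2   0.  -54.3  14.5]
scene stop y [151.5 155.1 164.9 167.4 168. ] blade y [14.8 20.3 23.2 24.8 26. ] 65 z [31.2 33.5 43.5 50.7 51.9]
top stop y [148.7 149.3 156.1 163.9 164.4] blade y [12.7 15.4 17.8 20.1 20.3] 14 z [44.2 44.8 47.5 50.  51.6]
```

View pics/fin.png

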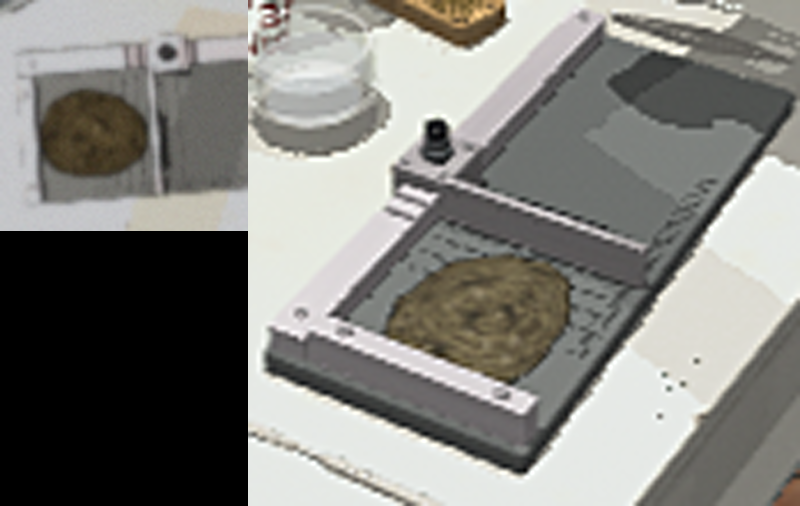

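The final picture shows the shell touching the stop on the left (top view, x ≈ 40). There is clear deck between its rear edge (x ≈ 147) and the blade (x ≈ 155). Measured from stop to blade, the gap is about 127 mm, which is the notch I wanted. The arm is well clear of everything.

```bash
python3 -c "
from station import ticket
print(ticket.finish_job())"
```

```text
the job is handed in; nothing more can be done
None
```

I pushed the shell (shell_b) home against the head stop, clicked the cursor into the 127 mm notch clear of the shell, and handed the job in at about 19 s.

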